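# Mirror the row of finishing supplies for a left-handed goldsmith

### The arm

A 6-joint arm with a two-finger parallel gripper is mounted at the origin on a cart in front of the work surface, level with it; the furniture and walls round the work are solid. World frame = base frame: x ahead of the robot, y to its left, z up, the work surface at z = 0. Lengths are in m, angles in rad, forces in N, time in s.
With the tool pointing down it reaches from about 0.275 to 0.75 m from the base axis. Payload 10.2 kg.
Tool frame: the origin (TCP) lies on the mounting face of the last link; the fingertips stand 173 mm ahead of it and the grasp point (between the pads) lies 155 mm ahead of it; z points along the fingers, y is the line along which they close (so a half turn about z gives the same grasp; the last joint's range is limited). The gripper opens to 85 mm and grips with 20 to 120 N. Pads are 22 mm wide; open, the fingers measure 114 mm over their backs; the gripper's body (76 mm by 85 mm) begins 54 mm behind the grasp point. The pads swing forward as they close: fully open they stand 13 mm farther back than shut.
Start: joints at [-1.532, 0.313, 1.498, -0, 1.331, -0.223], TCP at [0.136, -0.507, 0.405] pointing down, gripper open.
Joint ranges: [-2.94, 2.94], [-0.97, 2.17], [0.19, 2.56], [-1.23, 4.37], [0.02, 3.11], [-2.88, 2.88]. Speed limits (rad/s): [2.39, 2.39, 3.01, 3.14, 3.14, 3.14].

### API

Orientations are given as a unit quaternion [x, y, z, w].
In Python, from rig import ctrl gives the robot as it stands. The module is installed in compiled form; this text tells all that it offers. Calls block until the motion is done:
- ctrl.move_pose(position, orientation): joint-space move of the TCP to a pose.
- ctrl.servo_line(position, ori=None, velocity=0.15, contact_N=None): straight line of the TCP; ori=None keeps the orientation; velocity is the mean speed in m/s. With contact_N (N) it stops when the force on the tool has changed by that much, and returns True; else False.
- ctrl.move_joints(angles): joint-space move.
- ctrl.set_gripper(opening, grip_force=None): opening from 0.0 (shut) to 1.0 (fully open); grip_force is the grip in N (None keeps the last); returns when the fingers have stopped.
- ctrl.hold(seconds).
- ctrl.inverse_kinematics(position, orientation): joint angles nearest the present ones, or None.
- ctrl.state(): the state.
- ctrl.snapshot(name): name is "scene" or "top"; returns a dict with "color" (420x560x3 uint8, blue, green, red), "fx", "fy", "cx", "cy" (pixels), "eye" and "orientation" of the camera in the world. Camera axes: x right, y up, looking along -z (the intrinsics and any distortion apply to the point x, -y, -z); pixel columns grow to the right and rows downward; lengths in m; the calibration is good to about 2 mm. A picture is of the moment at which its call begins. There is no depth.
A pose or a line that the arm cannot do raises ctrl.MotionError and nothing moves.
- ctrl.finish_job(): hands the job in; it is judged then, once.
Trained networks look in a picture, given as the dict that the camera call returned (one of the last four; its "shot" number tells which), for a name from the list of things; names that differ only in an ending like _2 or _b are one class to them, and where a whole thing is asked for, a point or a joint stands for the part that bears it (a point fixed in the world has none). Each returns a list of dicts, best first, with "confidence" (0 to 1); they miss things now and then, are a little off and sometimes report something else, mostly with a low value. They report only what shows in the picture. A call takes as long as a camera call. They do not tell look-alikes from the thing itself.
- ctrl.search_frame(picture, thing): "rect" ([left, top, right, bottom] as shares, 0 to 1, of the picture: columns of its width, rows of its height, round what is visible of it).
- ctrl.landmark_of(picture, thing): "point" ([column, row] as shares, 0 to 1, of the picture: columns of its width, rows of its height: a listed point, or the origin of a listed thing).
The state is a dict: "t": time; "q": joint angles; "dq": joint speeds; "tau": joint torques, N m; "tcp_pos": TCP position; "ee_rot": TCP orientation; "ft_force": force on the tool from outside, world axes, zero at the start; "torque": the same for the moment, N m; "opening": opening from 0.0 (shut) to 1.0 (fully open); "grip_force": force on a finger pad.
Only numpy, scipy, OpenCV 4.12 (cv2) and the standard library are available. Lean on these libraries where they do the work, as an engineer would, in place of code of your own. Each camera call takes 0.05 s, during which the arm holds its last target. There are 200 camera calls.

### The job

A left-handed goldsmith takes over the bench: move the four finishing supplies from the wooden cups on the strip into the four pockets of the bare steel rack, in reverse order, so that the one now leftmost in its row ends up rightmost in the rack, and so on through the row. Stand each one upright on the floor of its own pocket, never knocking any of them over on the way.

Things in the scene. Friction and masses are not known exactly. Their poses are not given: they have to be found in the camera images.
- cap_bottle: Small grey bottle with a maroon cap, round, 26 mm diameter, 77 mm tall, about 90 g; straight-sided over its whole height. Origin: centre of its underside; z up. Can be held anywhere from 25 to 65 mm up.
- dropper_bottle: Amber dropper bottle with a black dropper top, the tallest thing in the row: round body 33 mm diameter up to 70 mm, then a narrow top, 102 mm tall in all, about 70 g. Origin: centre of its underside; z up. Hold it by the body.
- wax: Green block of carving wax, 24 (x) x 45 (y) x 41 (z) mm, about 70 g. Origin: centre of its underside; z up. In its cup the long side runs roughly along the row, so it is held across its 24 mm (its x).
- tubes: Bundle of five upright thin brass and steel collet tubes fixed together, 16 (x) x 15 (y) mm, the tubes 30 to 46 mm tall, about 50 g; held best across its x at 20 to 30 mm up. Origin: centre of its underside; z up.
- strip: Dark wooden strip, 70 (x) x 330 (y) x 5 mm, fixed, that carries the four wooden cups in one row at y = +0.12, +0.04, -0.04, -0.12 m in its frame. Origin: centre of its underside on the worktop; y runs along the row towards the robot's left, x away from the robot. Inner floors of the cups are 10 mm above the worktop, lips 16 mm.
- rack: Empty one-piece bare steel rack, 58 (x) x 330 (y) x 16 mm, fixed, with four open pockets in one row, centres at y = +0.12, +0.04, -0.04, -0.12 m in its frame, each 50 (x) x 64 (y) mm inside. Origin: centre of its underside on the worktop; y runs along the row towards the robot's left, x away from the robot. Pocket floors 10 mm above the worktop, lips 16 mm.
- cup_cap_bottle: One of four identical light wooden cups on the strip: the one in which the bottle with the maroon cap stands at the start; it is fixed and empty once the thing is taken. 58 x 72 mm outside, 50 (x) x 64 (y) mm inside, lip 6 mm above its inner floor. Origin: centre of its underside, 5 mm below the inner floor. Axes as the strip.
- cup_dropper_bottle: One of four identical light wooden cups on the strip: the one in which the amber dropper bottle stands at the start; it is fixed and empty once the thing is taken. 58 x 72 mm outside, 50 (x) x 64 (y) mm inside, lip 6 mm above its inner floor. Origin: centre of its underside, 5 mm below the inner floor. Axes as the strip.
- cup_wax: One of four identical light wooden cups on the strip: the one in which the green wax block stands at the start; it is fixed and empty once the thing is taken. 58 x 72 mm outside, 50 (x) x 64 (y) mm inside, lip 6 mm above its inner floor. Origin: centre of its underside, 5 mm below the inner floor. Axes as the strip.
- cup_tubes: One of four identical light wooden cups on the strip: the one in which the bundle of collet tubes stands at the start; it is fixed and empty once the thing is taken. 58 x 72 mm outside, 50 (x) x 64 (y) mm inside, lip 6 mm above its inner floor. Origin: centre of its underside, 5 mm below the inner floor. Axes as the strip.
Things that resemble listed ones, but are neither listed nor needed, are in the scene too. What is shaped like the wax but purple is not meant.

How it is judged:
By the outcome, as a careful person would: the job done as asked, in the order asked, and still so for the second after the job is handed in, with the robot touching nothing.
It also fails if it takes over 123 s, if anything falls off the work surface, if the arm or the gripper's body presses on something with over 40 N, if the wrist force passes 120 N, or if a joint passes its speed limit or range.

## Working session

There is one attempt and no reset: what is moved stays moved. The work goes in short steps, each a Python script; the robot and the scene stay as the last script left them, time stands still between calls to the robot, and variables do not carry over. Pictures are saved under pics/ and viewed, at most 14 in all, crops included, and the job is handed in when it is done.

```bash
mkdir -p pics; cat > h.py <<'E'
import numpy as np, cv2
from scipy.spatial.transform import Rotation as R
from rig import ctrl
def ray(s,u,v):
    d=np.array([(u-s['cx'])/s['fx'],-(v-s['cy'])/s['fy'],-1.0])
    return np.array(s['eye']),R.from_quat(s['orientation']).apply(d)
def onz(s,u,v,z):
    e,d=ray(s,u,v); return e+d*(z-e[2])/d[2]
def proj(s,p):
    c=R.from_quat(s['orientation']).inv().apply(np.array(p)-np.array(s['eye']))
    return np.array([s['cx']+s['fx']*c[0]/-c[2], s['cy']-s['fy']*c[1]/-c[2]])
E
python3 - <<'E'
from h import *
for n in('scene','top'):
    s=ctrl.snapshot(n); cv2.imwrite(f'pics/{n}0.png',s['color'])
    print(n,{k:np.round(v,4).tolist() if not isinstance(v,str) else v for k,v in s.items() if k!='color'})
    for t,z in(('cap_bottle',.01),('dropper_bottle',.01),('wax',.01),('tubes',.01),('strip',0),('rack',0),('cup_wax',.005)):
        for r in ctrl.landmark_of(s,t)[:4]:
            u,v=r['point'][0]*560,r['point'][1]*420
            print(t,round(r['confidence'],2),round(u),round(v),np.round(onz(s,u,v,z),3))
print(ctrl.state())
E
```

```text
scene {'fx': 444.6251, 'fy': 444.6251, 'cx': 275.93, 'cy': 199.9746, 'eye': [0.0485, 0.6293, 0.7322], 'orientation': [-0.117, 0.3979, 0.8649, -0.2829], 'shot': 1}
cap_bottle 0.83 296 178 [ 0.529 -0.159  0.01 ]
dropper_bottle 0.86 334 154 [ 0.503 -0.313  0.01 ]
wax 0.66 323 209 [ 0.408 -0.098  0.01 ]
wax 0.53 318 162 [ 0.52  -0.254  0.01 ]
tubes 0.45 275 194 [ 0.535 -0.073  0.01 ]
tubes 0.16 194 261 [0.542 0.211 0.01 ]
strip 0.57 306 172 [ 0.526 -0.207  0.   ]
rack 0.76 197 261 [0.545 0.2   0.   ]
cup_wax 0.7 319 167 [ 0.507 -0.242  0.005]
top {'fx': 482.0681, 'fy': 482.0681, 'cx': 286.2034, 'cy': 202.7099, 'eye': [0.2708, -0.0142, 1.2175], 'orientation': [-0.0728, 0.0675, 0.711, -0.6962], 'shot': 2}
cap_bottle 0.6 345 196 [ 0.528 -0.159  0.01 ]
dropper_bottle 0.58 410 202 [ 0.509 -0.323  0.01 ]
wax 0.73 374 199 [ 0.518 -0.233  0.01 ]
wax 0.63 328 239 [ 0.418 -0.11   0.01 ]
tubes 0.42 313 199 [ 0.523 -0.076  0.01 ]
strip 0.77 362 197 [ 0.525 -0.204  0.   ]
rack 0.72 207 194 [0.543 0.197 0.   ]
cup_wax 0.83 376 199 [ 0.52  -0.237  0.005]
{'t': 0.8, 'q': array([-1.53235244e+00,  3.12899478e-01,  1.49766780e+00,  2.27164850e-05,
        1.33099789e+00, -2.23409390e-01]), 'dq': array([-0.00081199, -0.00167933,  0.00053407,  0.00083016,  0.00131331,
        0.00144609]), 'tau': array([-2.62758695e-04, -4.12149167e+01, -2.59887475e+01, -1.67151316e-04,
        5.44520681e-04,  2.99840656e-05]), 'tcp_pos': array([ 0.13589317, -0.50712232,  0.40470658]), 'ee_rot': array([9.91441696e-01, 1.30550232e-01, 9.71702177e-06, 1.47023580e-05]), 'ft_force': array([-0.02297829,  0.11543073, -1.03356963]), 'torque': array([-0.0041836 , -0.01460826,  0.04560505]), 'grip_force': 0.0, 'opening': 0.9971231875281615}
```

View pics/scene0.png

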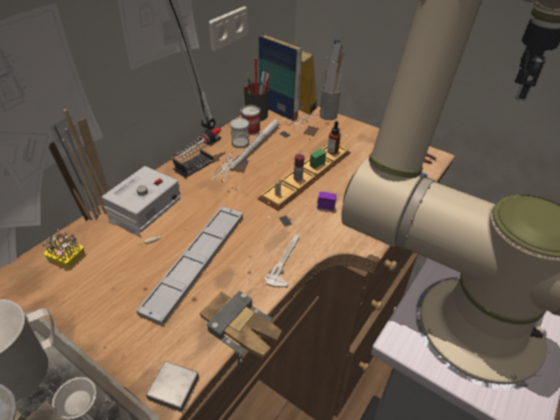

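View pics/top0.png

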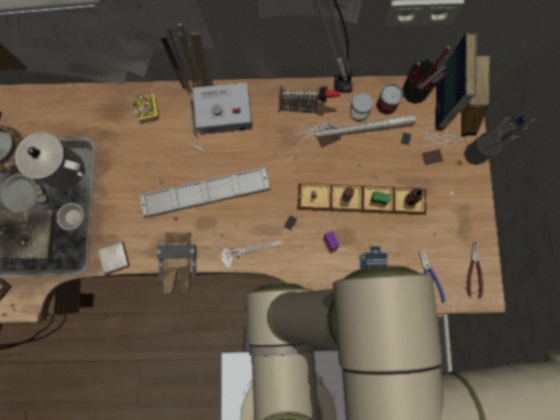

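Row from left to right is tubes, cap bottle, wax, dropper (top view columns 313, 347, 381, 414 at row ~197). The rack spans columns 142-270 and is yawed. The purple block at (332,241) is the decoy. Next I'll zoom in for precise corners.

```bash
python3 - <<'E'
from h import *
s=ctrl.snapshot('top'); im=s['color']
a=cv2.resize(im[160:225,135:277],None,fx=5.5,fy=5.5,interpolation=cv2.INTER_CUBIC)
b=cv2.resize(im[175:225,292:434],None,fx=5.5,fy=5.5,interpolation=cv2.INTER_CUBIC)
g=np.clip(np.vstack([a,b[:600-len(a)]]).astype(float)*1.4,0,255).astype('uint8')
cv2.imwrite('pics/z.png',g[:600]); print(a.shape,b.shape)
t=ctrl.snapshot('scene'); c=cv2.resize(t['color'][115:215,255:365],None,fx=6,fy=6,interpolation=cv2.INTER_CUBIC)
cv2.imwrite('pics/z2.png',np.clip(c[:600]*1.4,0,255).astype('uint8'))
E
```

```text
(358, 781, 3) (275, 781, 3)
```

View pics/z.png

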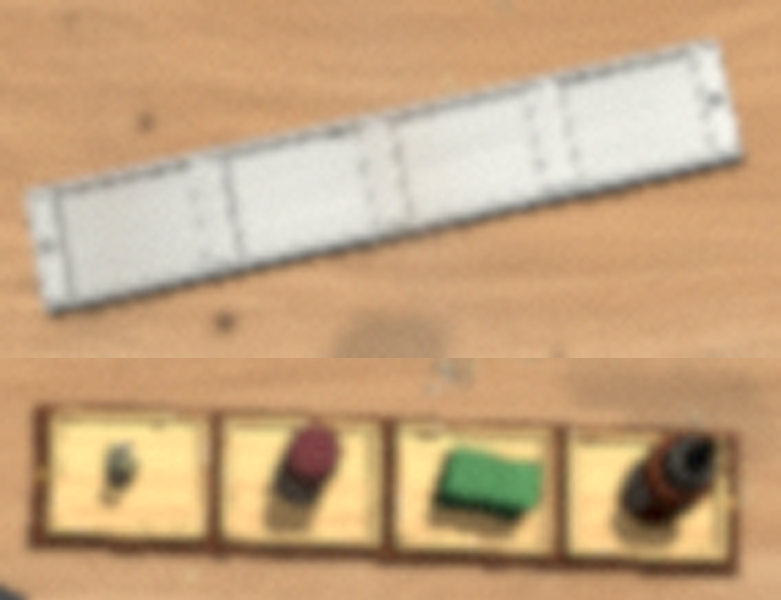

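View pics/z2.png

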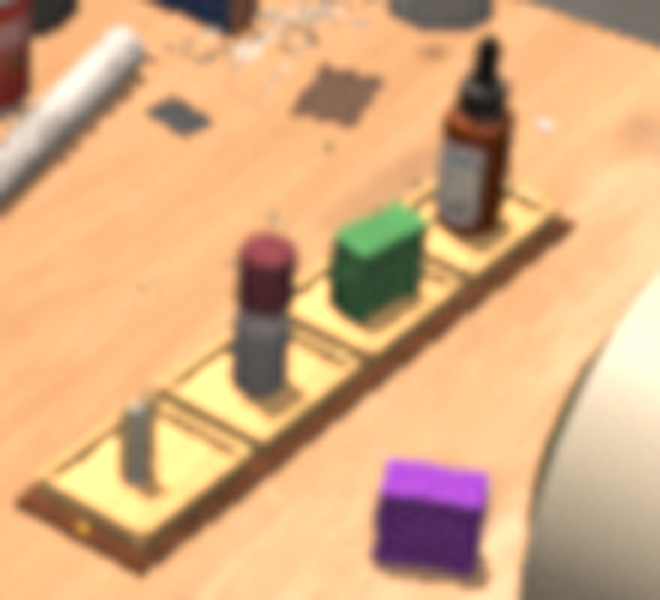

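```bash
python3 - <<'E'
from h import *
s=ctrl.snapshot('top'); t=ctrl.snapshot('scene')
A=lambda x,y,z:onz(s,(x+.5)/5.5-.5+135,(y+.5)/5.5-.5+160,z)[:2]
B=lambda x,y,z:onz(s,(x+.5)/5.5-.5+292,(y-358+.5)/5.5-.5+175,z)[:2]
C=lambda x,y,z:onz(t,(x+.5)/6-.5+255,(y+.5)/6-.5+115,z)[:2]
def frame(P,n):
    P=np.array(P); c=P.mean(0); d=(P[0]+P[3]-P[1]-P[2])/2
    print(n,c.round(4),'len',np.linalg.norm(d).round(3),'w',np.linalg.norm((P[0]+P[1]-P[2]-P[3])/2).round(3),'yaw deg',np.degrees(np.arctan2(-d[0],d[1])).round(2))
frame([A(25,188,.016),A(718,40,.016),A(745,155,.016),A(48,308,.016)],'rack')
frame([B(37,405,.005),B(738,435,.005),B(737,570,.005),B(30,545,.005)],'strip')
for n,b,c,z in(('tubes',(122,462),(138,405),.052),('cap',(315,450),(268,250),.087),('wax',(493,480),(381,233),.051),('drop',(702,450),(489,45),.112)):
    print(n,B(*b,z).round(4),C(*c,z).round(4))
print('purple',C(437,480,.041))
for n,cs in(('waxedges',[(335,240),(398,205),(425,225),(362,262)]),): print([C(*c,.051).round(3).tolist() for c in cs])
E
```

```text
rack [0.5481 0.2004] len 0.329 w 0.058 yaw deg 11.31
strip [ 0.5222 -0.2011] len 0.328 w 0.066 yaw deg -3.56
tubes [ 0.5272 -0.0765] [ 0.5275 -0.0722]
cap [ 0.5229 -0.159 ] [ 0.5196 -0.153 ]
wax [ 0.5154 -0.2427] [ 0.513  -0.2381]
drop [ 0.5137 -0.3205] [ 0.5095 -0.3144]
purple [ 0.41144858 -0.11717641]
[[0.526, -0.221], [0.518, -0.261], [0.501, -0.255], [0.508, -0.214]]
```

```bash
cat >> h.py <<'E'
def ori(deg,flip=False):
    a=np.radians(deg)+(np.pi if flip else 0); c,s=np.cos(a),np.sin(a)
    return R.from_matrix(np.array([[-s,c,0],[c,s,0],[0,0,-1]]).T.reshape(3,3).T @ np.eye(3) if False else np.column_stack([(-s,c,0),(c,s,0),(0,0,-1)])).as_quat()
RC,RY=np.array([.5481,.2004]),11.31
def slot(y): a=np.radians(RY); return RC+y*np.array([-np.sin(a),np.cos(a)])
#        xy, yaw, grasp z, rack y
IT=dict(tubes=((.5273,-.0745),-3.6,.038,-.12),cap=((.5215,-.156),-3.6,.055,-.04),
        wax=((.514,-.241),-7,.038,.04),drop=((.512,-.318),-3.6,.063,.12))
UP=.225
FL=False
def P(xy,z): return [xy[0],xy[1],z+.155]
def pick(n):
    xy,yaw,z,_=IT[n]; o=ori(yaw,FL)
    ctrl.set_gripper(1.0,40); ctrl.move_pose(P(xy,UP),o); ctrl.servo_line(P(xy,z),velocity=.12)
    ctrl.set_gripper(0.0,40); s=ctrl.state(); print(n,'grip',round(s['opening'],3),round(s['grip_force'],1),'t',round(s['t'],1))
    ctrl.servo_line(P(xy,UP),velocity=.12); s=ctrl.state(); print('lifted',round(s['opening'],3),round(s['grip_force'],1))
def place(n):
    _,_,z,y=IT[n]; xy=slot(y); o=ori(RY,FL)
    ctrl.move_pose(P(xy,UP),o); ctrl.servo_line(P(xy,z+.015),velocity=.12); ctrl.hold(.2)
    hit=ctrl.servo_line(P(xy,z-.003),velocity=.02,contact_N=5)
    print('contact',hit,'dz',round(ctrl.state()['tcp_pos'][2]-.155-z,4)); ctrl.hold(.2)
    ctrl.set_gripper(1.0); ctrl.servo_line(P(xy,UP),velocity=.15); print('t',round(ctrl.state()['t'],1))
E
sed -i 's/return R.from_matrix.*else np/return R.from_matrix(np/' h.py
python3 - <<'E'
from h import *
print(R.from_quat(ori(0)).as_matrix().round(2).tolist())
for f in(False,True):
  for n,(xy,yaw,z,y) in IT.items():
    for p,w in((xy,yaw),(slot(y),RY)):
      for zz in(z,UP):
        q=ctrl.inverse_kinematics(P(p,zz),ori(w,f)); print(f,n,None if q is None else np.round(q,2))
E
```

```text
[[0.0, 1.0, 0.0], [1.0, 0.0, 0.0], [0.0, 0.0, -1.0]]
False tubes [-0.36  0.59  1.69 -0.    0.85 -0.3 ]
False tubes [-0.36  0.35  1.51 -0.    1.28 -0.3 ]
False tubes [-0.06  0.67  1.55 -0.    0.92 -0.26]
False tubes [-0.06  0.45  1.37 -0.    1.32 -0.26]
False cap [-0.51  0.59  1.65 -0.    0.91 -0.44]
False cap [-0.51  0.37  1.48 -0.    1.29 -0.44]
False cap [ 0.08  0.65  1.54 -0.    0.96 -0.12]
False cap [ 0.08  0.45  1.37 -0.    1.32 -0.12]
False wax [-0.64  0.65  1.58 -0.    0.91 -0.52]
False wax [-0.64  0.43  1.4  -0.    1.31 -0.52]
False wax [ 0.22  0.69  1.5  -0.    0.95  0.02]
False wax [ 0.22  0.48  1.33 -0.    1.34  0.02]
False drop [-0.75  0.68  1.45 -0.    1.01 -0.69]
False drop [-0.75  0.5   1.29 -0.    1.35 -0.69]
False drop [ 0.35  0.7   1.41 -0.    1.03  0.16]
False drop [ 0.35  0.53  1.25 -0.    1.37  0.16]
True tubes [-0.36  0.59  1.69 -0.    0.85  2.84]
True tubes [-0.36  0.35  1.51 -0.    1.28  2.84]
True tubes None
True tubes None
True cap [-0.51  0.59  1.65 -0.    0.91  2.7 ]
True cap [-0.51  0.37  1.48 -0.    1.29  2.7 ]
True cap None
True cap None
True wax [-0.64  0.65  1.58 -0.    0.91  2.62]
True wax [-0.64  0.43  1.4  -0.    1.31  2.62]
True wax None
True wax None
True drop [-0.75  0.68  1.45 -0.    1.01  2.45]
True drop [-0.75  0.5   1.29 -0.    1.35  2.45]
True drop None
True drop None
```

```bash
python3 - <<'E'
from h import *
pick('tubes')
s=ctrl.snapshot('scene'); cv2.imwrite('pics/p1.png',s['color'])
E
```

```text
tubes grip 0.169 38.9 t 5.7
lifted 0.17 38.9
```

View pics/p1.png

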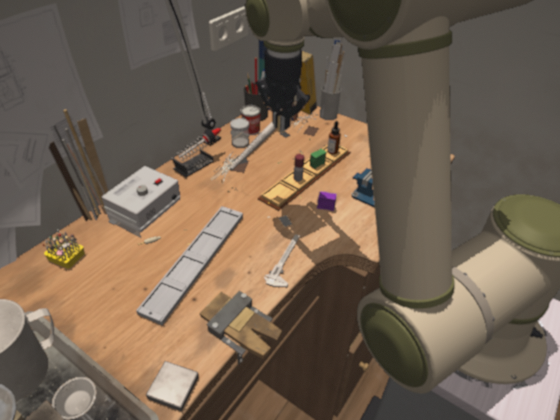

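The tubes' cup at (277,193) is empty and the bundle hangs in the gripper at about (282,125). The other three are untouched, so I'll place it.

```bash
python3 - <<'E'
from h import *
place('tubes'); pick('cap')
s=ctrl.snapshot('scene'); cv2.imwrite('pics/p2.png',cv2.resize(s['color'][110:330,100:380],None,fx=2.7,fy=2.7))
E
```

```text
contact True dz 0.0002
t 12.9
cap grip 0.287 39.2 t 16.2
lifted 0.287 39.2
```

View pics/p2.png

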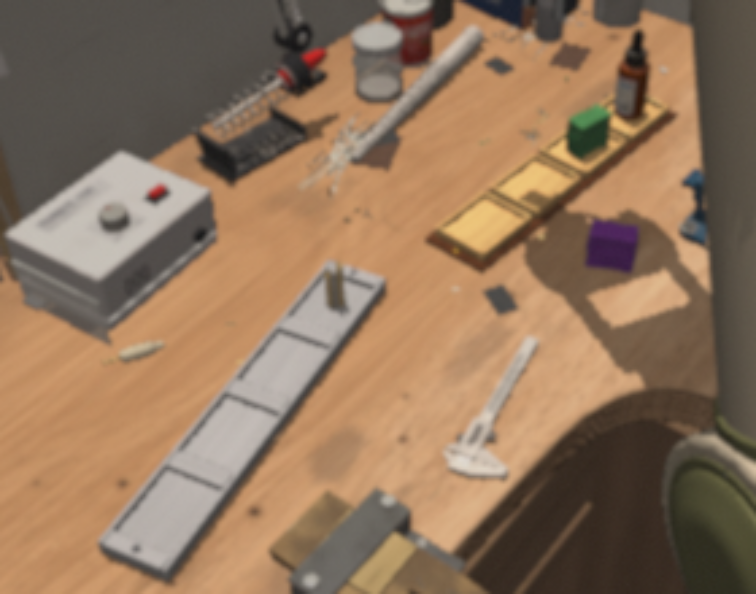

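The tubes stand in the rightmost pocket (crop 335,288), and the cap bottle has been lifted out of its cup.

```bash
python3 - <<'E'
from h import *
place('cap'); pick('wax')
s=ctrl.snapshot('scene'); cv2.imwrite('pics/p3.png',cv2.resize(s['color'][110:330,100:380],None,fx=2.7,fy=2.7))
b=[*slot(-.12),.01]; print('vertical at tubes',(proj(s,b)-[100,110])*2.7,(proj(s,b[:2]+[.056])-[100,110])*2.7)
E
```

```text
contact True dz 0.0002
t 23.5
wax grip 0.274 39.9 t 27.5
lifted 0.273 39.6
vertical at tubes [332.61426296 302.5563433 ] [329.59151678 262.98286145]
```

View pics/p3.png

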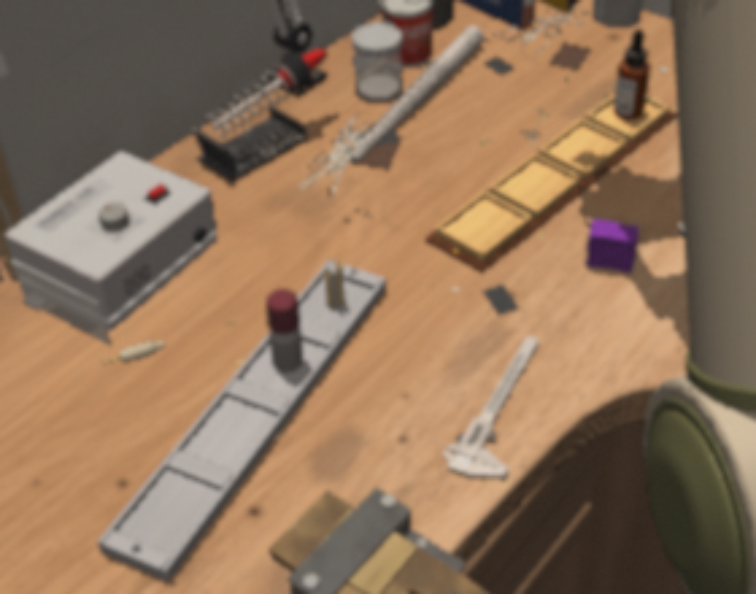

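The cap bottle is upright in the second pocket from the right (crop 286,335). The tubes' lean matches a true vertical there, and the wax is held.

```bash
python3 - <<'E'
from h import *
place('wax'); pick('drop'); place('drop')
q=[-1.532,0.313,1.498,0,1.331,-0.223]; ctrl.move_joints(q)
s=ctrl.snapshot('scene'); t=ctrl.snapshot('top')
cv2.imwrite('pics/p4.png',cv2.resize(s['color'][170:330,120:280],None,fx=3.7,fy=3.7))
cv2.imwrite('pics/p5.png',cv2.resize(t['color'][140:225,130:280],None,fx=5,fy=5,interpolation=cv2.INTER_CUBIC)); print(ctrl.state()['t'])
E
```

```text
contact True dz 0.0002
t 35.8
drop grip 0.368 39.0 t 40.0
lifted 0.37 39.1
contact True dz 0.0002
t 48.1
51.3833
```

View pics/p4.png

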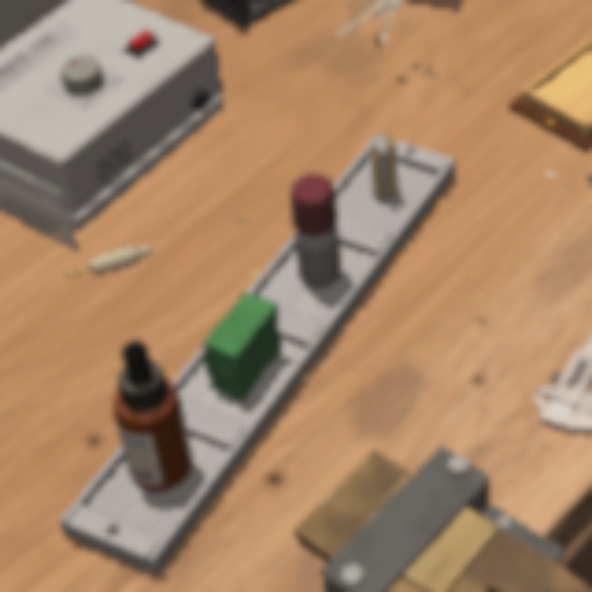

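View pics/p5.png

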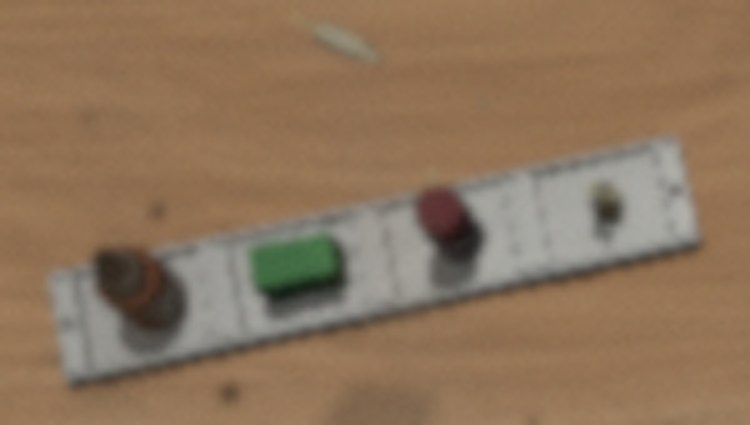

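From left to right the rack now holds the dropper, wax, cap bottle and tubes, each upright inside its own pocket, and the robot is clear.

```bash
python3 -c "
from rig import ctrl
print(ctrl.finish_job())"
```

```text
the job is handed in; nothing more can be done
None
```

I handed the job in at about 51 s of the allowed 123 s: the final pictures show the rack, left to right, holding the dropper bottle, wax, cap bottle and tubes, each upright in its own pocket.

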